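# Press the tackle jars' caps home in order

### The job

The bead jars are about to be packed in the tackle-box, but their caps sit loose: with the fingertips, lightly press the red cap fully home, then the yellow, then the blue. The empty jar with the white cap stays loose and untouched. Do not lift, slide or tip any jar, and leave everything else where it lies.

Things in the scene. Friction and masses are not known exactly. Their poses are not given: they have to be found in the camera images.
- jar_red: loose clear glass baby food jar holding brass beads, with a red cap: glass 56 mm diameter, 72 mm tall, about 0.2 kg; origin at the centre of its underside, z up its axis. It stands on the cutting mat (3 mm thick).
- cap_red_top (a point): centre of the top of the red press-on cap: a rigid ribbed rim, 58 mm diameter and 9 mm deep, with a soft pad, 46 mm diameter and 6 mm high, in the middle. Fully home this point lies 77 mm above the jar's underside; loose, up to 85 mm. The pad gives up to 5 mm, about 0.4 mm per newton (this point and the joint ignore that), and springs back.
- cap_red (a joint): how far the red cap is pushed down its jar (m): 0 = loose, 8 mm proud; 0.008 = fully home on the glass shoulder, a hard stop. It starts between 0 and 0.0012, slides down under a steady push of about 4 N, and stays where it is left.
- jar_yellow: loose clear glass baby food jar holding orange beads, with a yellow cap: glass 56 mm diameter, 72 mm tall, about 0.2 kg; origin at the centre of its underside, z up its axis. It stands on the cutting mat (3 mm thick).
- cap_yellow_top (a point): centre of the top of the yellow press-on cap: a rigid ribbed rim, 58 mm diameter and 9 mm deep, with a soft pad, 46 mm diameter and 6 mm high, in the middle. Fully home this point lies 77 mm above the jar's underside; loose, up to 85 mm. The pad gives up to 5 mm, about 0.4 mm per newton (this point and the joint ignore that), and springs back.
- cap_yellow (a joint): how far the yellow cap is pushed down its jar (m): 0 = loose, 8 mm proud; 0.008 = fully home on the glass shoulder, a hard stop. It starts between 0 and 0.0012, slides down under a steady push of about 4 N, and stays where it is left.
- jar_blue: loose clear glass baby food jar holding steel beads, with a blue cap: glass 56 mm diameter, 72 mm tall, about 0.2 kg; origin at the centre of its underside, z up its axis. It stands on the cutting mat (3 mm thick).
- cap_blue_top (a point): centre of the top of the blue press-on cap: a rigid ribbed rim, 58 mm diameter and 9 mm deep, with a soft pad, 46 mm diameter and 6 mm high, in the middle. Fully home this point lies 77 mm above the jar's underside; loose, up to 85 mm. The pad gives up to 5 mm, about 0.4 mm per newton (this point and the joint ignore that), and springs back.
- cap_blue (a joint): how far the blue cap is pushed down its jar (m): 0 = loose, 8 mm proud; 0.008 = fully home on the glass shoulder, a hard stop. It starts between 0 and 0.0012, slides down under a steady push of about 4 N, and stays where it is left.
- jar_white: loose clear glass baby food jar holding nothing (the empty jar), with a white cap: glass 56 mm diameter, 72 mm tall, about 0.2 kg; origin at the centre of its underside, z up its axis. It stands on the cutting mat (3 mm thick).
- cap_white_top (a point): centre of the top of the white press-on cap: a rigid ribbed rim, 58 mm diameter and 9 mm deep, with a soft pad, 46 mm diameter and 6 mm high, in the middle. Fully home this point lies 77 mm above the jar's underside; loose, up to 85 mm. The pad gives up to 5 mm, about 0.4 mm per newton (this point and the joint ignore that), and springs back.
- cap_white (a joint): how far the white cap is pushed down its jar (m): 0 = loose, 8 mm proud; 0.008 = fully home on the glass shoulder, a hard stop. It starts between 0 and 0.0012, slides down under a steady push of about 4 N, and stays where it is left.
- pliers: chrome pliers lying flat along their own x, 155 mm long, 55 mm wide, 13 mm high; origin under the middle. Loose; to be left where it is.
- pin_vice: slim steel and brass pin vice lying along its own x, 120 mm long, 16 mm thick at its end cap; origin under its middle. Loose; to be left where it is.
- silicone_tile: grey ribbed silicone tile 100 x 100 x 6 mm; origin at the centre of its underside. Loose; to be left where it is.
- line_spool: black spool of line lying flat, 68 mm diameter, 26 mm high; origin at the centre of its underside. Loose; to be left where it is.
- hook_tin: flat hook tin with a blue lid, 60 x 90 x 18 mm; origin at the centre of its underside. Loose; to be left where it is.
- mat: green cutting mat, 400 (x) x 600 (y) x 3 mm, fixed; origin at the centre of its underside on the bench
- tackle_box: open green tackle-box, 200 x 360 mm, 130 mm high, trays up to 210 mm and raised lid to about 330 mm, at the left of the mat, fixed; origin at the centre of its underside
Things that resemble listed ones, but are neither listed nor needed, are in the scene too. There is more than one size of the jar_yellow; the one meant has the size given above.

How it is judged (in metres and radians):
On the way, in this order (a step that is already met when the one before it is completed fails the run):
1. the red cap is pressed home, yellow and blue still loose (value of joint cap_red above 0.0055 m and value of joint each of cap_yellow, cap_blue below 0.0035 m), for 0.1 s.
2. the yellow cap is pressed home, blue still loose (value of joint each of cap_red, cap_yellow above 0.0055 m and value of joint cap_blue below 0.0035 m), for 0.1 s.
3. the blue cap is pressed home (value of joint each of cap_red, cap_yellow, cap_blue above 0.0055 m), for 0.1 s.
At the end, for the whole second after the job is handed in: The red, yellow and blue caps are each within 2.5 mm of fully home, the white cap is pushed in less than 3 mm, and all four jars stand upright (within 0.08 rad), at rest and within 15 mm of where they began (all of step 3 and value of joint cap_white below 0.003 m and angle between each of jar_red, jar_yellow, jar_blue, jar_white's own z axis and vertical below 0.08 rad and distance of each of jar_red, jar_yellow, jar_blue, jar_white from where it was at the start of the episode below 0.015 m and linear speed of each of jar_red, jar_yellow, jar_blue, jar_white below 0.02 m/s); the robot touches nothing.
It fails at once if a cap is pushed in more than 3.5 mm before its turn (yellow before red is home, blue before yellow is home) ((value of joint cap_yellow above 0.0035 m and value of joint cap_red below 0.0055 m) or (value of joint cap_blue above 0.0035 m and value of joint cap_yellow below 0.0055 m)).
It fails at once if the white-capped jar is touched with more than 1 N, or another jar with anything but the fingers (contact force between any of the fingers, the arm and jar_white above 1 N or contact force between the arm and jar_red above 1 N or contact force between the arm and jar_yellow above 1 N or contact force between the arm and jar_blue above 1 N).
It fails at once if a jar is pushed with more than 20 N (contact force between the fingers and jar_red above 20 N or contact force between the fingers and jar_yellow above 20 N or contact force between the fingers and jar_blue above 20 N).
It fails at once if a jar is shifted more than 15 mm, lifted more than 6 mm or tipped more than 0.2 rad (distance of any of jar_red, jar_yellow, jar_blue, jar_white from where it was at the start of the episode above 0.015 m or height (world z) of any of jar_red, jar_yellow, jar_blue, jar_white above 0.009 m or angle between any of jar_red, jar_yellow, jar_blue, jar_white's own z axis and vertical above 0.2 rad).
It fails at once if another thing on the bench is moved more than 15 mm (distance of any of pliers, pin_vice, silicone_tile, line_spool, hook_tin from where it was at the start of the episode above 0.015 m).
It also fails if it takes over 45 s, if anything falls off the work surface, if the arm or the gripper's body presses on something with over 40 N, if the wrist force passes 120 N, or if a joint passes its speed limit or range.

### The arm

A 6-joint arm with a two-finger parallel gripper is mounted at the origin on the work surface. World frame = base frame: x ahead of the robot, y to its left, z up, the work surface at z = 0. Lengths are in m, angles in degrees, forces in N, time in s.
With the tool pointing down it reaches from about 0.35 to 0.875 m from the base axis. Payload 4.2 kg.
Tool frame: the origin (TCP) lies on the mounting face of the last link; the fingertips stand 182 mm ahead of it and the grasp point (between the pads) lies 164 mm ahead of it (r.tcp_to_grasp is the distance from the TCP to the grasp point, in m); z points along the fingers, y is the line along which they close (so a half turn about z gives the same grasp; the last joint's range is limited). The gripper opens to 87 mm and grips with 3 to 60 N. Pads are 19 mm wide; open, the fingers measure 117 mm over their backs; the gripper's body (75 mm by 190 mm) begins 51 mm behind the grasp point.
Start: joints at [-61.043, 22.042, 0.453, 0, -68.411, -14.817], TCP at [0.153, -0.606, 0.405] pointing down, gripper open.
Joint ranges: [-179.83, 179.83], [-69.29, 118.12], [-61.27, 80.66], [-181.25, 117.63], [-171.15, -9.14], [-177.46, 177.46]. Speed limits (degrees/s): [159.86, 159.86, 180, 180, 180, 180].

### API

Orientations are given as a 3x3 rotation matrix whose columns are the frame's x, y, z axes.
In Python, from station import sense, eyes, r gives the robot as it stands.
- The arm moves only by the tool jog_arm, never from a script. Its argument "increments" is a list of rows, each a list of 4 numbers: the shift along the tool's x, y, z normalised to -1 to 1, where 1 is 0.02 m, then the turn about the tool's z normalised to -1 to 1, where 1 is 0.08 rad. A call has 1 to 10 rows; each row shifts and turns the commanded pose from where the row before left it, along the tool's axes as they then stand; what a row does not reach is not made up. A row lasts 1/10 s, in which the tool goes at most 50 mm and 8.59 degrees, less where a joint would pass 70% of its speed; a pose out of reach is approached as far as the arm can. A call with a number of a shift or a turn outside -1 to 1 is refused whole. A call with a gripper value outside its range is refused whole. "grip" is the finger opening in mm, from 0 to 87, set as the call begins (left out, the last holds). The fingers move at their own pace and stop on an object; the grip force is fixed at half the most. Time passes only in rows, so rows that do not move let the fingers close. It gives the time, the measured TCP pose, the force, the opening and the grip force at its end, in the units of the state.
- sense(): the state, without advancing time (a new reading comes with each control period).
- eyes.capture(name): name is "scene" or "top" or "wrist"; returns the picture (420x560x3 uint8, blue, green, red); there is no depth.
- eyes.get_calibration(name): a dict with "camera_matrix" (3x3 intrinsics, pixels), "R" (3x3) and "t" (3): a world point X has camera coordinates R X + t; the wrist camera has in their place "T_tool_cam" (4x4, takes a point from camera to tool coordinates, whose origin is the TCP and whose axes are the flange's). Camera axes: x right, y down, z forward; pixel columns grow to the right and rows downward; lengths in m; the calibration is good to about 2 mm. The wrist camera is an equidistant fisheye: a pixel r from the principal point sees the ray r / f radians off the axis. A picture is of the moment at which its call begins: read the wrist's pose just before it. get_calibration takes no time and is no camera call.
- r.finish_job(): hands the job in; it is judged then, once.
Trained networks look in the newest picture that a camera, given by its name, has taken for a name from the list of things; names that differ only in an ending like _2 or _b are one class to them, and where a whole thing is asked for, a point or a joint stands for the part that bears it (a point fixed in the world has none). Each returns a list of dicts, best first, with "conf" (0 to 1); they miss things now and then, are a little off and sometimes report something else, mostly with a low value. They report only what shows in the picture. A call takes as long as a camera call. They do not tell look-alikes from the thing itself.
- eyes.spot_in(camera, name): "centre" ([x, y, z] in m, in world coordinates, good to about 4 mm: the middle of the surface that is visible of it).
- eyes.outline_of(camera, name): "mask" (420x560 bool, what is visible of it).
The state is a dict: "time_s": time; "joints": joint angles; "joint_velocities": joint speeds; "effort": joint torques, N m; "tcp_pos": TCP position; "ee_rot": TCP orientation; "wrist_force": force on the tool from outside, world axes, zero at the start; "moment": the same for the moment, N m; "gripper_width": opening from 0.0 (shut) to 1.0 (fully open); "gripper_force": force on a finger pad.
Only numpy, scipy, OpenCV 4.12 (cv2) and the standard library are available. Lean on these libraries where they do the work, as an engineer would, in place of code of your own. Each camera call takes 0.05 s, during which the arm holds its last target. There are 200 camera calls.

## Working session

There is one attempt and no reset: what is moved stays moved. The work goes in short steps, Python scripts to look and compute and a tool call to move; the robot and the scene stay as the last step left them, time stands still between calls to the robot, and variables do not carry over. Pictures are saved under pics/ and viewed, at most 10 in all, crops included, and the job is handed in when it is done.

Besides the shell and the picture viewer there is one more tool, called after ">>>" in YAML: its name, and indented under it one key for each argument. jog_arm: Moves the arm, as the interface text tells. Its arguments: {"type":"object","properties":{"increments":{"type":"array"},"grip":{"type":"number"}},"required":["increments"]}

```bash
ls; mkdir -p pics; python3 - <<'E'
from station import sense, eyes, r
import cv2,numpy as np
s=sense();print(s['time_s'],s['tcp_pos'],np.round(s['ee_rot'],3).tolist(),s['gripper_width'])
for c in ['scene','top']:
    cv2.imwrite(f'pics/{c}0.png',eyes.capture(c))
    k=eyes.get_calibration(c);print(c,(-k['R'].T@k['t']).round(3))
    for n in ['red','yellow','blue','white']:
        print(n,[(np.round(d['centre'],3).tolist(),round(d['conf'],2)) for d in eyes.spot_in(c,f'cap_{n}_top')][:4])
E
```

```text
pics
0.0 [ 0.15265632 -0.60584035  0.4036389 ] [[-0.97, -0.244, -0.001], [-0.244, 0.97, 0.002], [0.0, 0.002, -1.0]] 1.0023732593227859
scene [ 1.094 -0.892  0.829]
red [([0.623, 0.169, 0.084], 0.65)]
yellow [([0.496, 0.068, 0.085], 0.76), ([0.267, 0.23, 0.11], 0.75), ([0.546, 0.25, 0.01], 0.4)]
blue [([0.649, -0.142, 0.084], 0.6)]
white [([0.462, -0.138, 0.085], 0.68)]
top [0.267 0.059 1.501]
red [([0.615, 0.177, 0.085], 0.57)]
yellow [([0.489, 0.076, 0.083], 0.52)]
blue [([0.643, -0.132, 0.09], 0.59)]
white [([0.457, -0.129, 0.083], 0.77)]
```

View pics/scene0.png

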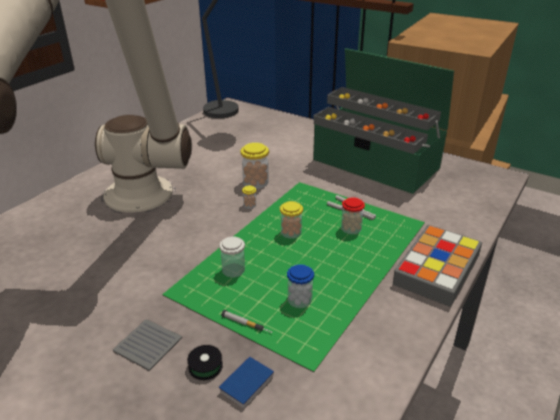

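View pics/top0.png

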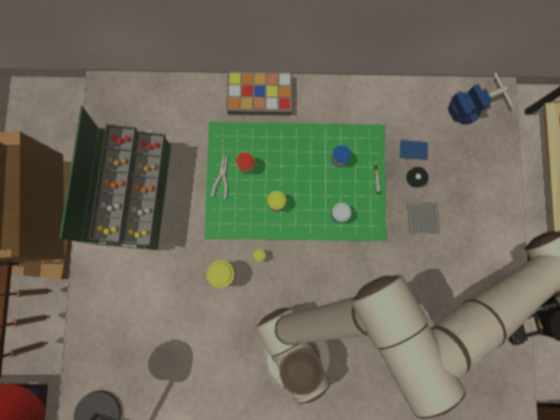

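The named yellow cap is the one standing on the mat: scene (291,208), top (277,201). The big (255,150) and small (250,190) ones off the mat are look-alikes. Red is at scene (353,203), blue at (300,273) and white at (232,243). I'll refine the centres by fitting cap silhouettes in both views.

```bash
cat > fit.py <<'E'
import cv2,numpy as np
from scipy.optimize import least_squares
def bounds(k,x,y,z1=.087):
    a=np.linspace(0,2*np.pi,60)
    P=np.vstack([np.c_[x+R*np.cos(a),y+R*np.sin(a),0*a+z] for R,z in((.029,z1-.015),(.029,z1-.006),(.023,z1))])
    c=P@k['R'].T+k['t'];u=c@k['camera_matrix'].T;u=u[:,:2]/u[:,2:]
    m=cv2.moments(cv2.convexHull(u.astype(np.float32)));return np.array([m['m10'],m['m01']])/m['m00'],m['m00']
def cent(img,u0,col):
    h=cv2.cvtColor(img,cv2.COLOR_BGR2HSV);H=h[...,0].astype(int)
    ok={'red':(H<6)|(H>172),'yellow':(H>20)&(H<34),'blue':(H>105)&(H<130)}[col]&(h[...,1]>120)
    w=np.zeros(H.shape,np.uint8);cv2.circle(w,tuple(int(v) for v in u0),22,1,-1)
    n,l,s,c=cv2.connectedComponentsWithStats((ok&(w>0)).astype(np.uint8))
    i=1+s[1:,4].argmax();return c[i],s[i,4]
E
python3 - <<'E'
from station import eyes
import cv2,numpy as np
from fit import *
G={'red':(.619,.173),'yellow':(.492,.072),'blue':(.646,-.137)}
I={c:cv2.imread(f'pics/{c}0.png') for c in('scene','top')}
for n,g in G.items():
    for c in I:
        k=eyes.get_calibration(c);k={a:np.array(b) for a,b in k.items()}
        m,A=cent(I[c],bounds(k,*g)[0],n)
        s=least_squares(lambda p:bounds(k,*p)[0]-m,g,diff_step=1e-3)
        print(n,c,s.x.round(4),'area',A,round(bounds(k,*s.x)[1]))
E
```

```text
red scene [0.6158 0.1835] area 255 284
red top [0.6146 0.1784] area 192 263
yellow scene [0.4916 0.0776] area 266 292
yellow top [0.4884 0.0745] area 250 268
blue scene [ 0.6452 -0.1301] area 369 454
blue top [ 0.6419 -0.1315] area 195 262
```

>>> jog_arm:
  increments:
    - [-0.9,0.9,0,0]
    - [-0.9,0.9,0,0]
    - [-0.9,0.9,0,0]
    - [-0.9,0.9,0,0]
    - [-0.9,0.9,0,0]
    - [-0.9,0.9,0,0]
    - [-0.9,0.9,0,0]
    - [-0.9,0.9,0,0]
    - [-0.9,0.9,0,0]
    - [-0.9,0.9,0,0]
  grip: 0

```text
time_s: 1.5
tcp_pos: [0.2837, -0.3866, 0.405]
ee_rot: [[-0.97, -0.244, 0.0], [-0.244, 0.97, -0.0], [-0.0, -0.0, -1.0]]
wrist_force: [0.3, -0.2, 0.6]
gripper_width: 0.172
gripper_force: 0.0
```

>>> jog_arm:
  increments:
    - [-0.9,0.9,0,0]
    - [-0.9,0.9,0,0]
    - [-0.9,0.9,0,0]
    - [-0.9,0.9,0,0]
    - [-0.9,0.9,0,0]
    - [-0.9,0.9,0,0]
    - [-0.9,0.9,0,0]
    - [-0.9,0.9,0,0]
    - [-0.9,0.9,0,0]
    - [-0.9,0.9,0,0]

```text
time_s: 2.5
tcp_pos: [0.4142, -0.168, 0.4051]
ee_rot: [[-0.97, -0.244, 0.001], [-0.244, 0.97, -0.0], [-0.001, -0.0, -1.0]]
wrist_force: [0.2, -0.8, -0.4]
gripper_width: 0.008
gripper_force: 0.0
```

>>> jog_arm:
  increments:
    - [-0.9,0.9,0,0]
    - [-0.9,0.9,0,0]
    - [-0.9,0.9,0,0]
    - [-0.9,0.9,0,0]
    - [-0.9,0.9,0,0]
    - [-0.9,0.9,0,0]
    - [-0.9,0.9,0,0]
    - [-0.9,0.9,0,0]
    - [-0.9,0.9,0,0]
    - [-0.9,0.9,0,0]
    - [0,0,0,0]

```text
invalid input
```

>>> jog_arm:
  increments:
    - [-0.9,0.9,0,0]
    - [-0.9,0.9,0,0]
    - [-0.9,0.9,0,0]
    - [-0.9,0.9,0,0]
    - [-0.9,0.9,0,0]
    - [-0.9,0.9,0,0]
    - [-0.9,0.9,0,0]
    - [-0.9,0.9,0,0]
    - [-0.9,0.9,0,0]
    - [-0.9,0.9,0,0]

```text
time_s: 3.5
tcp_pos: [0.5448, 0.0505, 0.4049]
ee_rot: [[-0.97, -0.244, 0.0], [-0.244, 0.97, 0.0], [-0.0, 0.0, -1.0]]
wrist_force: [0.2, 0.4, -0.3]
gripper_width: 0.005
gripper_force: 0.0
```

>>> jog_arm:
  increments:
    - [-0.9,0.9,0,0]
    - [-0.9,0.9,0,0]
    - [-0.9,0.9,0,0]
    - [-0.9,0.9,0,0]
    - [-0.9,0.9,0,0]
    - [-0.45,0.85,0,0]
    - [0,0,0.9,0]
    - [0,0,0.9,0]
    - [0,0,0.7,0]
    - [0,0,0,0]

```text
time_s: 4.5
tcp_pos: [0.6135, 0.1775, 0.3524]
ee_rot: [[-0.97, -0.244, -0.005], [-0.244, 0.97, -0.002], [0.005, -0.001, -1.0]]
wrist_force: [-0.5, -0.2, -0.0]
gripper_width: -0.001
gripper_force: 0.0
```

```bash
python3 - <<'E'
from station import sense, eyes
import cv2,numpy as np
s=sense();p=np.array(s['tcp_pos']);R=np.array(s['ee_rot'])
print(s['time_s'],p.round(4),np.round(s['wrist_force'],2),np.round(s['joints'],1))
d=np.array([.615,.179,.36])-p;print('units',(R.T@d/.02).round(3))
cv2.imwrite('pics/w1.png',eyes.capture('wrist'))
for c in('wrist','top'):
  if c=='top':eyes.capture(c)
  for n in('red','yellow','blue'):
    print(c,n,[(np.round(q['centre'],4).tolist(),round(q['conf'],2)) for q in eyes.spot_in(c,f'cap_{n}_top')][:3])
E
```

```text
4.5 [0.6135 0.1775 0.3524] [-0.47 -0.17 -0.05] [ 3.060e+01  2.560e+01 -1.700e+00 -1.000e-01 -6.300e+01 -1.065e+02]
units [-0.09   0.056 -0.382]
wrist red [([0.6104, 0.1765, 0.0864], 0.96)]
wrist yellow [([0.4893, 0.0812, 0.0843], 0.79)]
wrist blue [([0.6399, -0.1133, 0.0816], 0.71)]
top red [([0.6075, 0.1771, 0.0861], 0.49), ([0.4523, -0.126, 0.0881], 0.35)]
top yellow [([0.4866, 0.0797, 0.0848], 0.77)]
top blue [([0.6439, -0.1294, 0.0873], 0.53)]
```

View pics/w1.png

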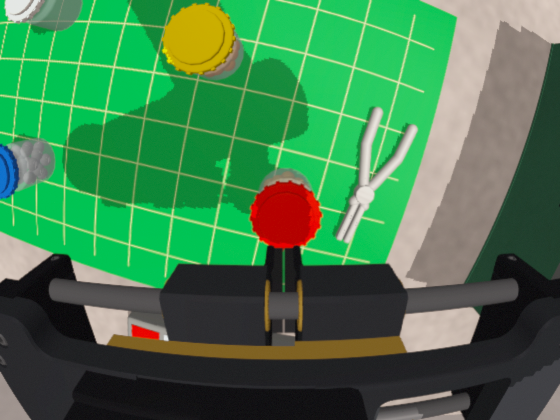

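Wrist view: the red cap is at (285,215), in line with the fingers (column 284). The pliers are to the right at (365,190), clear of the descent.

>>> jog_arm:
  increments:
    - [-0.05,0,0.9,0]
    - [0,0,0.9,0]
    - [0,0,0.9,0]
    - [0,0,0.6,0]
    - [0,0,0.3,0]
    - [0,0,0.1,0]
    - [0,0,0,0]
    - [0,0,0,0]

```text
time_s: 5.7
tcp_pos: [0.6155, 0.1778, 0.2817]
ee_rot: [[-0.97, -0.244, 0.002], [-0.244, 0.97, 0.001], [-0.002, 0.0, -1.0]]
wrist_force: [0.0, -0.9, -0.4]
gripper_width: 0.006
gripper_force: 0.0
```

>>> jog_arm:
  increments:
    - [0,0,0.1,0]
    - [0,0,0.1,0]
    - [0,0,0.1,0]
    - [0,0,0.1,0]
    - [0,0,0.1,0]
    - [0,0,0.1,0]
    - [0,0,0.1,0]
    - [0,0,0.1,0]
    - [0,0,0.05,0]
    - [0,0,0,0]

```text
time_s: 6.7
tcp_pos: [0.6153, 0.1777, 0.2638]
ee_rot: [[-0.97, -0.244, 0.0], [-0.244, 0.97, -0.0], [-0.0, -0.0, -1.0]]
wrist_force: [-1.0, -0.3, 3.5]
gripper_width: 0.002
gripper_force: 1.8
```

>>> jog_arm:
  increments:
    - [0,0,0.05,0]
    - [0,0,0.05,0]
    - [0,0,0.05,0]
    - [0,0,0.05,0]
    - [0,0,0.03,0]
    - [0,0,0.02,0]
    - [0,0,0,0]
    - [0,0,0,0]

```text
time_s: 7.5
tcp_pos: [0.6153, 0.1777, 0.2596]
ee_rot: [[-0.97, -0.245, 0.0], [-0.245, 0.97, -0.0], [-0.0, -0.0, -1.0]]
wrist_force: [-2.8, -0.8, 7.6]
gripper_width: 0.008
gripper_force: 3.8
```

>>> jog_arm:
  increments:
    - [0,0,-0.3,0]
    - [0,0,-0.7,0]
    - [0,0,-0.8,0]
    - [0,0,-0.7,0]
    - [0.5,-0.23,0,0]
    - [0.8,-0.37,0,0]
    - [0.8,-0.37,0,0]
    - [0.8,-0.37,0,0]
    - [0.8,-0.37,0,0]
    - [0.8,-0.37,0,0]

```text
time_s: 8.5
tcp_pos: [0.5367, 0.1144, 0.3081]
ee_rot: [[-0.97, -0.244, -0.001], [-0.244, 0.97, -0.0], [0.001, 0.0, -1.0]]
wrist_force: [0.7, 0.4, -0.8]
gripper_width: 0.006
gripper_force: 0.0
```

>>> jog_arm:
  increments:
    - [0.8,-0.36,0,0]
    - [0.8,-0.36,0,0]
    - [0.8,-0.36,0,0]
    - [0.44,-0.2,0,0]
    - [0,0,0,0]
    - [0,0,0,0]

```text
time_s: 9.1
tcp_pos: [0.4895, 0.0767, 0.3089]
ee_rot: [[-0.97, -0.244, 0.001], [-0.244, 0.97, 0.0], [-0.001, 0.0, -1.0]]
wrist_force: [0.7, -0.5, -0.3]
gripper_width: 0.002
gripper_force: 0.0
```

```bash
python3 - <<'E'
from station import sense, eyes
import cv2,numpy as np
s=sense();p=np.array(s['tcp_pos']);R=np.array(s['ee_rot'])
print(s['time_s'],p.round(4),np.round(s['wrist_force'],2))
d=np.array([.489,.077,.281])-p;print('units',(R.T@d/.02).round(3))
a=eyes.capture('wrist');b=eyes.capture('scene')
cv2.imwrite('pics/w2.png',np.hstack([cv2.resize(a,(400,300)),cv2.resize(b[150:330,190:430],(400,300))]))
for c in('wrist','scene'):
  for n in('yellow','red','blue','white'):
    print(c,n,[(np.round(q['centre'],4).tolist(),round(q['conf'],2)) for q in eyes.spot_in(c,f'cap_{n}_top')][:3])
E
```

```text
9.1 [0.4895 0.0767 0.3089] [ 0.69 -0.54 -0.34]
units [0.024 0.019 1.394]
wrist yellow [([0.2775, 0.2146, 0.1117], 0.82), ([0.4813, 0.0772, 0.0862], 0.63)]
wrist red [([0.6123, 0.4417, 0.1255], 0.59)]
wrist blue [([0.4798, 0.0756, 0.0862], 0.44)]
wrist white [([0.453, -0.117, 0.087], 0.58)]
scene yellow [([0.2666, 0.2266, 0.1145], 0.91), ([0.4964, 0.0691, 0.0844], 0.57), ([0.6486, -0.1401, 0.0843], 0.19)]
scene red [([0.6216, 0.1722, 0.0752], 0.73)]
scene blue [([0.6484, -0.1417, 0.0836], 0.96)]
scene white [([0.4601, -0.1383, 0.0858], 0.57)]
```

View pics/w2.png

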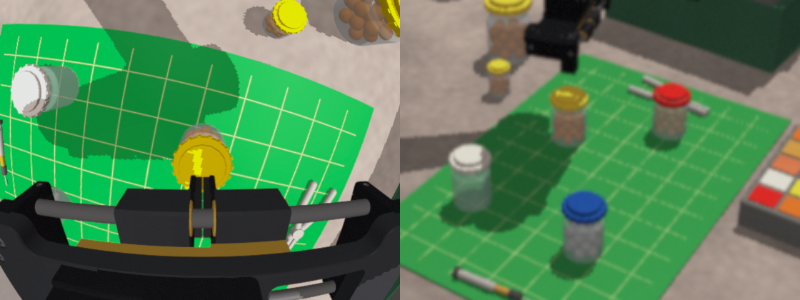

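The red cap, at (671,95) in the right half, now sits flush (spotted at 0.075 against 0.084 before) and its jar is upright. The yellow cap, at (202,160) in the left half, is centred under the fingers.

>>> jog_arm:
  increments:
    - [0,0,0.5,0]
    - [0,0,0.5,0]
    - [0,0,0.3,0]
    - [0,0,0.1,0]
    - [0,0,0.1,0]
    - [0,0,0.1,0]
    - [0,0,0.1,0]
    - [0,0,0.1,0]
    - [0,0,0.1,0]
    - [0,0,0.1,0]

```text
time_s: 10.6
tcp_pos: [0.4893, 0.0767, 0.2687]
ee_rot: [[-0.97, -0.244, 0.0], [-0.244, 0.97, 0.0], [-0.0, 0.0, -1.0]]
wrist_force: [-0.3, 0.6, 1.4]
gripper_width: 0.005
gripper_force: 1.0
```

>>> jog_arm:
  increments:
    - [0,0,0.1,0]
    - [0,0,0.1,0]
    - [0,0,0.05,0]
    - [0,0,0,0]

```text
time_s: 11.0
tcp_pos: [0.4894, 0.0767, 0.2638]
ee_rot: [[-0.97, -0.244, 0.0], [-0.244, 0.97, 0.0], [-0.0, -0.0, -1.0]]
wrist_force: [-1.1, -0.4, 4.1]
gripper_width: 0.006
gripper_force: 1.8
```

>>> jog_arm:
  increments:
    - [0,0,0.05,0]
    - [0,0,0.05,0]
    - [0,0,0.05,0]
    - [0,0,0.05,0]
    - [0,0,0.03,0]
    - [0,0,0.02,0]
    - [0,0,0,0]
    - [0,0,0,0]

```text
time_s: 11.8
tcp_pos: [0.4894, 0.0767, 0.2593]
ee_rot: [[-0.97, -0.245, 0.0], [-0.245, 0.97, -0.0], [-0.0, -0.0, -1.0]]
wrist_force: [-3.4, -0.2, 9.3]
gripper_width: 0.005
gripper_force: 4.0
```

>>> jog_arm:
  increments:
    - [0,0,-0.3,0]
    - [0,0,-0.7,0]
    - [0,0,-0.8,0]
    - [0,0,-0.7,0]
    - [-0.35,-0.85,0,0]
    - [-0.35,-0.85,0,0]
    - [-0.35,-0.85,0,0]
    - [-0.35,-0.85,0,0]
    - [-0.35,-0.85,0,0]
    - [-0.35,-0.85,0,0]

```text
time_s: 12.8
tcp_pos: [0.5552, -0.0126, 0.308]
ee_rot: [[-0.97, -0.244, -0.001], [-0.244, 0.97, 0.0], [0.001, 0.0, -1.0]]
wrist_force: [1.0, 0.6, 0.1]
gripper_width: 0.004
gripper_force: 0.0
```

>>> jog_arm:
  increments:
    - [-0.35,-0.85,0,0]
    - [-0.35,-0.85,0,0]
    - [-0.35,-0.85,0,0]
    - [-0.35,-0.85,0,0]
    - [-0.35,-0.85,0,0]
    - [-0.35,-0.85,0,0]
    - [-0.35,-0.85,0,0]
    - [-0.35,-0.85,0,0]
    - [0,0,0,0]
    - [0,0,0,0]

```text
time_s: 13.8
tcp_pos: [0.6422, -0.1303, 0.3076]
ee_rot: [[-0.97, -0.243, -0.002], [-0.243, 0.97, 0.0], [0.002, 0.001, -1.0]]
wrist_force: [-0.1, -0.8, 0.2]
gripper_width: 0.005
gripper_force: 0.0
```

```bash
python3 - <<'E'
from station import sense, eyes
import cv2,numpy as np
s=sense();p=np.array(s['tcp_pos']);R=np.array(s['ee_rot'])
print(s['time_s'],p.round(4),np.round(s['wrist_force'],2))
d=np.array([.6425,-.131,.281])-p;print('units',(R.T@d/.02).round(3))
a=eyes.capture('wrist');b=eyes.capture('scene')
cv2.imwrite('pics/w3.png',np.hstack([cv2.resize(a,(400,300)),cv2.resize(b[150:330,190:430],(400,300))]))
for c in('wrist','scene'):
  for n in('yellow','red','blue','white'):
    print(c,n,[(np.round(q['centre'],4).tolist(),round(q['conf'],2)) for q in eyes.spot_in(c,f'cap_{n}_top')][:3])
E
```

```text
13.8 [ 0.6422 -0.1303  0.3076] [-0.05 -0.81  0.18]
units [-0.007 -0.037  1.332]
wrist yellow [([0.4945, 0.0616, 0.0708], 0.95)]
wrist red [([0.6212, 0.1498, 0.0681], 0.74), ([0.5725, -0.2566, 0.0153], 0.47)]
wrist blue [([0.6357, -0.1331, 0.0896], 0.74)]
wrist white [([0.4788, -0.1211, 0.0814], 0.77), ([0.6374, -0.1353, 0.0831], 0.45), ([0.5722, -0.0811, 0.0036], 0.28)]
scene yellow [([0.2683, 0.2279, 0.1141], 0.77), ([0.323, 0.1224, 0.0525], 0.66), ([0.6587, -0.1494, 0.0587], 0.39)]
scene red [([0.6559, -0.1534, 0.0587], 0.72), ([0.6182, 0.1692, 0.0749], 0.59)]
scene blue [([0.647, -0.141, 0.0843], 0.76), ([0.6341, -0.1048, -0.0013], 0.65), ([0.5774, 0.5179, 0.1587], 0.34)]
scene white [([0.4623, -0.1372, 0.0826], 0.58)]
```

View pics/w3.png

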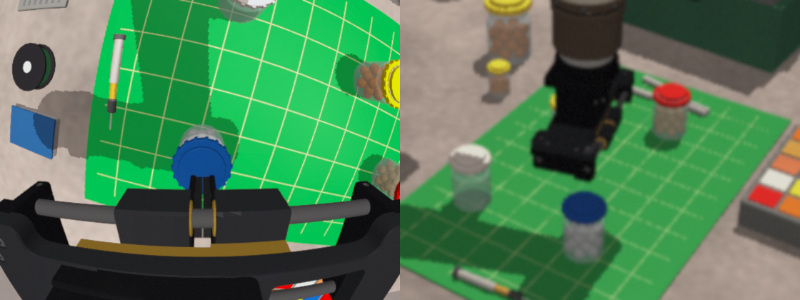

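The yellow jar (left half, right edge, spotted at 0.071) is pressed home, and the blue cap at (202,160) is centred under the fingers. The other jars are undisturbed.

>>> jog_arm:
  increments:
    - [0,0,0.5,0]
    - [0,0,0.5,0]
    - [0,0,0.3,0]
    - [0,0,0.1,0]
    - [0,0,0.1,0]
    - [0,0,0.1,0]
    - [0,0,0.1,0]
    - [0,0,0.1,0]
    - [0,0,0.1,0]
    - [0,0,0.1,0]

```text
time_s: 15.3
tcp_pos: [0.6425, -0.1302, 0.2688]
ee_rot: [[-0.97, -0.244, 0.0], [-0.244, 0.97, -0.0], [-0.0, -0.0, -1.0]]
wrist_force: [-0.6, 0.4, 2.6]
gripper_width: 0.01
gripper_force: 1.2
```

>>> jog_arm:
  increments:
    - [0,0,0.1,0]
    - [0,0,0.1,0]
    - [0,0,0.05,0]
    - [0,0,0,0]

```text
time_s: 15.7
tcp_pos: [0.6425, -0.1302, 0.264]
ee_rot: [[-0.97, -0.244, 0.0], [-0.244, 0.97, -0.0], [-0.0, -0.0, -1.0]]
wrist_force: [0.0, -0.3, 3.4]
gripper_width: 0.004
gripper_force: 1.9
```

>>> jog_arm:
  increments:
    - [0,0,0.05,0]
    - [0,0,0.05,0]
    - [0,0,0.05,0]
    - [0,0,0.05,0]
    - [0,0,0.03,0]
    - [0,0,0.02,0]
    - [0,0,0,0]
    - [0,0,0,0]

```text
time_s: 16.5
tcp_pos: [0.6426, -0.1302, 0.2597]
ee_rot: [[-0.97, -0.245, 0.001], [-0.245, 0.97, -0.0], [-0.0, -0.0, -1.0]]
wrist_force: [-2.1, 1.0, 7.4]
gripper_width: 0.004
gripper_force: 3.7
```

>>> jog_arm:
  increments:
    - [0,0,-0.3,0]
    - [0,0,-0.8,0]
    - [0,0,-0.9,0]
    - [0,0,-0.9,0]
    - [0,0,-0.9,0]
    - [0,0,-0.9,0]
    - [0,0,-0.9,0]
    - [0,0,-0.9,0]
    - [0,0,0,0]
    - [0,0,0,0]

```text
time_s: 17.5
tcp_pos: [0.6423, -0.1301, 0.3877]
ee_rot: [[-0.97, -0.244, -0.001], [-0.244, 0.97, 0.001], [0.001, 0.001, -1.0]]
wrist_force: [-0.3, 0.3, -1.1]
gripper_width: 0.005
gripper_force: 0.0
```

```bash
python3 - <<'E'
from station import sense, eyes
import cv2,numpy as np
s=sense();print(s['time_s'],np.round(s['tcp_pos'],3),np.round(s['wrist_force'],1))
b=eyes.capture('scene');cv2.imwrite('pics/s4.png',cv2.resize(b[150:350,190:430],(720,600)))
for n in('yellow','red','blue','white'):
    print(n,[(np.round(q['centre'],4).tolist(),round(q['conf'],2)) for q in eyes.spot_in('scene',f'cap_{n}_top')][:3])
E
```

```text
17.5 [ 0.642 -0.13   0.388] [-0.3  0.3 -1.1]
yellow [([0.2674, 0.2297, 0.1126], 0.84), ([0.5628, 0.5215, 0.158], 0.55), ([0.463, -0.1387, 0.0863], 0.16)]
red [([0.6171, 0.1717, 0.0785], 0.79)]
blue [([0.6489, -0.1402, 0.0758], 0.78), ([0.6189, 0.1734, 0.0745], 0.32)]
white [([0.4621, -0.1375, 0.0852], 0.67), ([0.6566, -0.1487, 0.0596], 0.5)]
```

View pics/s4.png

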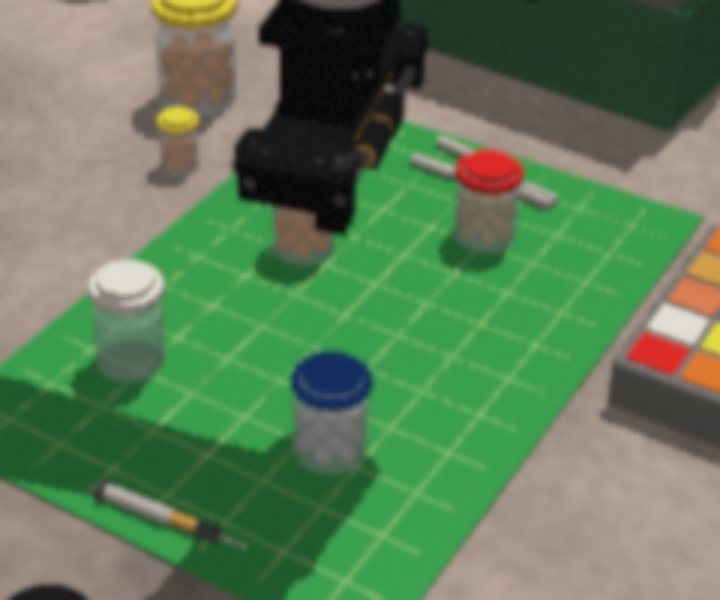

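The red (489,170) and blue (332,380) caps are flush on upright jars. The yellow jar is upright behind the gripper at (303,235), and white (127,285) is untouched. The gripper is clear of everything.

```bash
python3 -c "
from station import r
print(r.finish_job())"
```

```text
the job is handed in; nothing more can be done
None
```

I pressed the red, yellow and blue caps home in that order, at about 7–9 N each; in the pictures the jars stayed upright and in place, the white-capped jar was left untouched, and the job is handed in (no verdict was returned).

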